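# Put the book away under the riser

## Robot

A 6-joint arm with a two-finger parallel gripper is mounted at the origin on the work surface. World frame = base frame: x ahead of the robot, y to its left, z up, the work surface at z = 0. Lengths are in mm, angles in degrees, forces in N, time in s.
With the tool pointing down it reaches from about 350 to 850 mm from the base axis. Payload 8.1 kg.
Tool frame: the origin (TCP) lies between the finger pads; the fingertips stand 22 mm ahead of it and the grasp point (between the pads) lies 3 mm ahead of it (r.nose_length is the z of the fingertips in the tool frame, in mm); z points along the fingers, x is the direction in which the jaws open and shut, and the axes are right-handed (so a half turn about z gives the same grasp; the last joint's range is limited). The gripper opens to 85 mm and grips with 20 to 120 N. Pads are 22 mm wide; open, the fingers measure 114 mm over their backs; the gripper's body (76 mm by 85 mm) begins 54 mm behind the grasp point. The pads swing forward as they close: fully open they stand 13 mm farther back than shut.
Start: joints at [-68.778, 7.471, 85.268, -0, 87.261, -4.893], TCP at [264.128, -538.741, 253.292] pointing down, gripper open.
Joint ranges: [-169.43, 169.43], [-51.17, 129.36], [1.28, 143.12], [-76.62, 256.62], [0, 156.53], [-152.29, 152.29]. Speed limits (degrees/s): [136.94, 136.94, 159.86, 180, 180, 180].

## Interface

Orientations are given as [roll, pitch, yaw] about the fixed x, y, z axes, in that order (R = Rz(yaw) Ry(pitch) Rx(roll)).
In Python, from bench import r gives the robot as it stands.
- The arm moves only by the shell command python3 -m jog 'ROWS' [FORCE]. ROWS is JSON, a list of rows, each a list of 5 numbers: the shift along the tool's x, y, z in m, then the turn about the tool's z in degrees, then the opening in per cent of the stroke, from 0 (shut) to 100 (fully open). A call has 1 to 8 rows; each row is the pose to reach, as a shift and turn from the pose measured when the call began, along the tool's axes at that moment; what a row does not reach only later rows make up. A row lasts 1/10 s, in which the tool goes at most 50 mm and 8.59 degrees, less where a joint would pass 70% of its speed; a pose out of reach is approached as far as the arm can. A call with a gripper value outside its range is refused whole. The fingers move at their own pace and stop on an object; FORCE is the grip in N (left out, the last holds). Time passes only in rows, so rows that repeat a pose let the fingers close. It gives the time, the measured TCP pose, the force and the opening at its end, in the units of the state.
- r.sense(): the state, without advancing time (a new reading comes with each control period).
- r.snapshot(name): name is "scene" or "top" or "wrist"; returns a dict with "image" (384x512x3 uint8, red, green, blue), "K" (3x3 intrinsics, pixels), "T" (4x4, takes a point from camera to world coordinates); the wrist camera has in their place "tool_from_camera" (4x4, takes a point from camera to tool coordinates, whose origin is the TCP and whose axes are the tool frame's). Camera axes: x right, y down, z forward; pixel columns grow to the right and rows downward; lengths in mm; the calibration is good to about 2 mm. The wrist camera is an equidistant fisheye: a pixel r from the principal point sees the ray r / f radians off the axis. A picture is of the moment at which its call begins: read the wrist's pose just before it. There is no depth.
- r.hand_in(): hands the job in, once; it reports no verdict.
Trained networks look in a picture, given as the dict that the camera call returned (one of the last four; its "shot" number tells which), for a name from the list of things; names that differ only in an ending like _2 or _b are one class to them, and where a whole thing is asked for, a point or a joint stands for the part that bears it (a point fixed in the world has none). Each returns a list of dicts, best first, with "conf" (0 to 1); they miss things now and then, are a little off and sometimes report something else, mostly with a low value. They report only what shows in the picture. A call takes as long as a camera call. They do not tell look-alikes from the thing itself.
- r.search_frame(picture, label): "bbox" ([left, top, right, bottom] in pixels, round what is visible of it).
- r.pinpoint(picture, label): "uv" ([column, row] in pixels: a listed point, or the origin of a listed thing).
The state is a dict: "time": time; "joint_pos": joint angles; "qd": joint speeds; "joint_efforts": joint torques, N m; "tool_pos": TCP position; "tcp_rot": TCP orientation; "ft_force": force on the tool from outside, world axes, zero at the start; "wrist_torque": the same for the moment, N m; "finger_gap": finger opening in mm.
Only numpy, scipy, OpenCV 4.12 (cv2) and the standard library are available. Lean on these libraries where they do the work, as an engineer would, in place of code of your own. Each camera call takes 0.05 s, during which the arm holds its last target. There are 200 camera calls.

## Task

Put the thick book that lies by itself next to the low slatted riser away under it: push the book along the table with your fingers, in through the narrow gap between the riser's two side boards, until it lies in the middle of the riser with nothing sticking out on either side. Slide it only, never pick it up or tip it, and leave everything else on the table and on the riser where it stands.

Things in the scene. Friction and masses are not known exactly. Their poses are not given: they have to be found in the camera images.
- book: the book to put away: off-white hardback lying flat, rigid, 170 x 130 mm, 30 mm thick, 0.35 to 0.7 kg, free to slide. Origin: centre of its underside; x along the 170 mm side (spine: the 170 mm edge at -y), z up. It starts to the robot's right or left of the riser, outside one mouth, 0.24 to 0.36 m centre to centre, yaw up to 0.35 rad, 170 mm side roughly across the gap.
- riser: low oak riser fixed to the table, no floor, open at both ends of its y axis, no stop inside: two side boards 18 mm thick, 170 mm long (y), 62 mm high, half-round ends, inner faces at x = -88 and +88 mm (gap 176 mm), joined by four slats at the top (50 mm clear below) that cover only y = -48 to +48 mm. Origin: middle of the gap, on the table; x across, y through the gap. Yaw up to 0.15 rad.
- tealight: bystander: a tealight in a small clear glass cup, 42 mm across at the rim, 26 mm high, standing on the riser's slats near one end of them; origin: centre of its underside
- tape: bystander: a roll of off-white tape lying flat, 64 mm across, 25 mm high, beside the riser on the robot's side of it; origin: centre of its underside
- candle: bystander: a round pillar candle standing upright, 60 mm across, 92 mm high (wick 10 mm more), beside the riser on the side away from the robot; origin: centre of its underside
- cup: bystander: a white ceramic cup without handle, 72 mm across at the rim, 60 mm high; origin: centre of its underside
- notebook: bystander: a small hardback lying flat, 140 x 90 x 16 mm (not the book to be pushed: it is thinner and smaller), off to the right side; origin: centre of its underside
- matchbox: bystander: a matchbox lying flat, 53 x 36 x 15 mm; origin: centre of its underside
- bowl_s: bystander: a small white ceramic bowl, 116 mm across, 40 mm high, off to the left side; origin: centre of its underside
Mind the look-alikes: they are no part of the job. Leave any red or turquoise look-alike of the book alone.

How it is judged (in metres and radians):
On the way:
1. the book is square in the mouth of the gap, its leading edge between the two side boards (angle between the x axis of book and the x axis of riser, either way round below 0.08 rad and x of book in the frame of riser between -0.007 and 0.007 m and y of book in the frame of riser between -0.13 and 0.13 m and height (world z) of book below 0.006 m), for 0.1 s.
At the end, for the whole second after the job is handed in: The book lies flat and still on the table between the riser's side boards, its centre within 21 mm of the riser's centre along the gap, so that neither edge sticks out (by more than 1 mm) at either side (angle between the x axis of book and the x axis of riser, either way round below 0.08 rad and x of book in the frame of riser between -0.007 and 0.007 m and y of book in the frame of riser between -0.021 and 0.021 m and height (world z) of book below 0.005 m and angle between book's own z axis and vertical below 0.05 rad and linear speed of book below 0.01 m/s); the robot touches nothing.
It fails at once if the book is lifted off the table (10 mm) or tipped (more than 0.15 rad) (height (world z) of book above 0.01 m or angle between book's own z axis and vertical above 0.15 rad).
It fails at once if something else is displaced by more than 15 mm or tipped over (distance of any of tealight, tape, candle, cup, notebook, matchbox, bowl_s from where it was at the start of the episode above 0.015 m or angle between any of tealight, tape, candle, cup, notebook, matchbox, bowl_s's own z axis and vertical above 0.4 rad).
It also fails if it takes over 72 s, if anything falls off the work surface, if the arm or the gripper's body presses on something with over 40 N, if the wrist force passes 120 N, or if a joint passes its speed limit or range.

## Working session

There is one attempt and no reset: what is moved stays moved. The work goes in short steps, Python scripts to look and compute and a shell command to move; the robot and the scene stay as the last step left them, time stands still between calls to the robot, and variables do not carry over. Pictures are saved under pics/ and viewed, about 8 in all and at most 12, crops included, and the job is handed in when it is done.

```bash
ls; mkdir -p pics; cat > h.py <<'E'
import numpy as np, cv2
from bench import r
def pix2w(p,uv,z):
    d=p["T"][:3,:3]@np.linalg.inv(p["K"])@np.array([uv[0],uv[1],1.]);o=p["T"][:3,3]
    return o+d*(z-o[2])/d[2]
def w2pix(p,X):
    T=np.linalg.inv(p["T"]);c=T[:3,:3]@np.array(X,float)+T[:3,3];q=p["K"]@c;return q[:2]/q[2]
E
python3 - <<'E'
from h import *
s=r.sense();print(s)
ims=[]
for n in("top","scene"):
    p=r.snapshot(n);p["T"]=np.array(p["T"]);p["K"]=np.array(p["K"])
    cv2.imwrite(f"pics/{n}0.png",cv2.resize(p["image"][:,:,::-1],(800,600),interpolation=cv2.INTER_CUBIC))
    print(n,p["K"].round(1).tolist(),p["T"].round(3).tolist())
    if n=="top":
      for l in "book riser tealight tape candle cup notebook matchbox bowl_s".split():
        for d in r.pinpoint(p,l)[:3]:
            z={'tealight':62}.get(l,0)
            print(l,round(d["conf"],2),np.round(d["uv"],1),pix2w(p,d["uv"],z).round(0))
E
```

```text
pics
{'time': 0.0, 'joint_pos': array([-6.87787894e+01,  7.51498212e+00,  8.53298792e+01, -2.45243942e-03,
        8.72601870e+01, -4.89101767e+00]), 'qd': array([ 0.04040568,  0.04380108,  0.08228668, -0.01999071, -0.00233057,
       -0.07497385]), 'joint_efforts': array([-9.47252738e-04, -5.69389737e+01, -5.00560176e+01, -4.12269392e-04,
        1.41888141e-02,  2.05202127e-05]), 'tool_pos': array([ 263.92078578, -538.27418532,  252.23994486]), 'tcp_rot': array([-1.79993484e+02,  1.04874584e-01, -6.38876463e+01]), 'ft_force': array([-0.10915625,  0.28594628,  0.30609747]), 'wrist_torque': array([ 0.01690412, -0.03426398,  0.00012492]), 'finger_gap': 85.36239621707192}
top [[351.1, 0.0, 257.4], [0.0, 351.1, 189.5], [0.0, 0.0, 1.0]] [[0.004, -0.995, 0.103, 410.837], [-1.0, -0.006, -0.019, 7.605], [0.019, -0.103, -0.994, 1212.073], [0.0, 0.0, 0.0, 1.0]]
book 0.95 [336.8 262.2] [ 289. -287.    0.]
book 0.94 [330.1 114.2] [ 808. -274.    0.]
book 0.78 [168.7 283.2] [219. 282.   0.]
riser 0.61 [212.3 183.1] [558. 141.   0.]
tealight 0.42 [216.9 162.7] [619. 120.  62.]
tape 0.48 [213.3 223. ] [421. 135.   0.]
candle 0.95 [226.  131.1] [743.  96.   0.]
cup 0.96 [132.4 226.5] [408. 410.   0.]
cup 0.56 [392.3 181. ] [ 570. -489.    0.]
notebook 0.87 [390.6 180.2] [ 572. -483.    0.]
notebook 0.72 [214.7 164. ] [625. 134.   0.]
matchbox 0.64 [374.9 228.7] [ 403. -422.    0.]
bowl_s 0.72 [115.9 173.2] [591. 474.   0.]
scene [[361.4, 0.0, 258.6], [0.0, 361.4, 192.7], [0.0, 0.0, 1.0]] [[0.637, 0.616, -0.463, 1014.534], [0.771, -0.514, 0.376, -427.76], [-0.006, -0.597, -0.802, 919.395], [0.0, 0.0, 0.0, 1.0]]
```

View pics/top0.png

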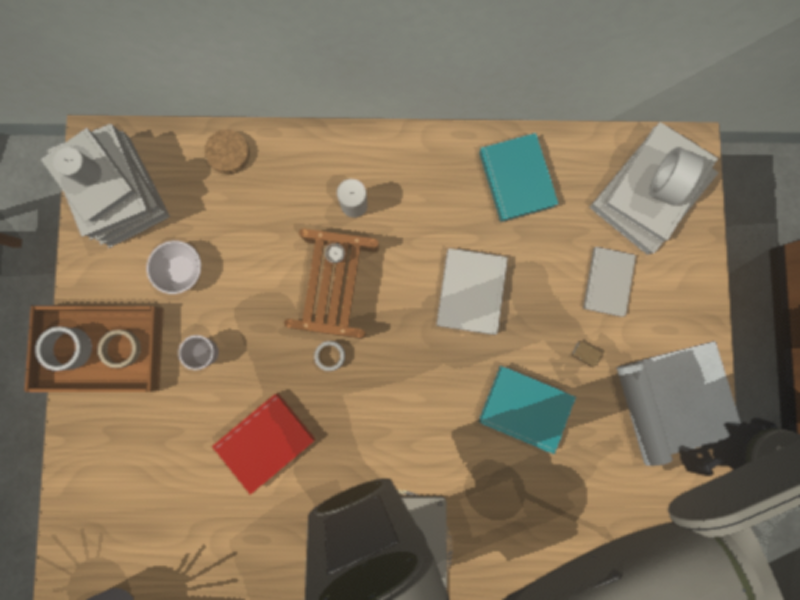

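View pics/scene0.png

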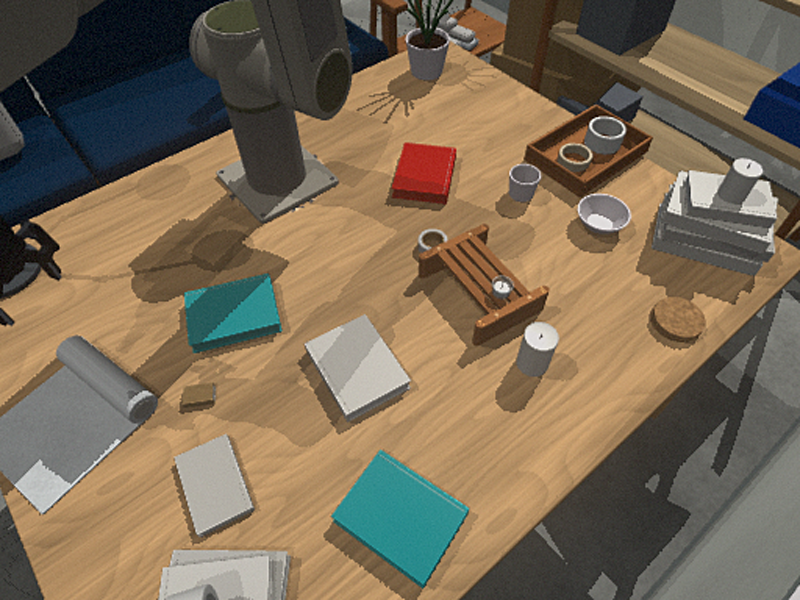

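Top view: the target is the off-white book at (473,290). The riser is at (337,283), with the tealight on it at (335,254). The tape is at (329,355) and the candle at (351,196). The net's "book" hits were the coloured look-alikes. The book has to be pushed in world +y. I'll move the wrist camera over the scene first.

```bash
python3 -m jog '[[-0.308,-0.458,-0.1,-64,100],[-0.308,-0.458,-0.1,-64,100],[-0.308,-0.458,-0.1,-64,100],[-0.308,-0.458,-0.1,-64,100],[-0.308,-0.458,-0.1,-64,100],[-0.308,-0.458,-0.1,-64,100],[-0.308,-0.458,-0.1,-64,100],[-0.308,-0.458,-0.1,-64,100]]'
```

```text
time: 1.35
tool_pos: [461.3, -195.9, 325.3]
tcp_rot: [180.0, -0.0, 0.4]
ft_force: [2.0, -0.9, -0.5]
finger_gap: 85.5
```

```bash
python3 -m jog '[[0.08,-0.175,-0.035,0,100],[0.08,-0.175,-0.035,0,100],[0.08,-0.175,-0.035,0,100],[0.08,-0.175,-0.035,0,100],[0.08,-0.175,-0.035,0,100],[0.08,-0.175,-0.035,0,100],[0.08,-0.175,-0.035,0,100]]'
cat >> h.py <<'E'
from scipy.spatial.transform import Rotation as Ro
def wrist(name=None,scale=1.5625):
    s=r.sense();p=r.snapshot("wrist")
    T=np.eye(4);T[:3,:3]=Ro.from_euler('xyz',s["tcp_rot"],degrees=True).as_matrix();T[:3,3]=s["tool_pos"]
    p["T"]=T@np.array(p["tool_from_camera"]);p["K"]=np.array(p["K"])
    if name: cv2.imwrite(f"pics/{name}.png",cv2.resize(p["image"][:,:,::-1],None,fx=scale,fy=scale,interpolation=cv2.INTER_CUBIC))
    np.savez(f"{name or 'w'}.npz",T=p["T"],K=p["K"],image=p["image"]);return s,p
def fp2w(p,uv,z):
    K=p["K"];x=np.array([(uv[0]-K[0,2])/K[0,0],(uv[1]-K[1,2])/K[1,1]]);t=np.hypot(*x)
    d=np.r_[x/max(t,1e-9)*np.sin(t),np.cos(t)];d=p["T"][:3,:3]@d;o=p["T"][:3,3]
    return o+d*(z-o[2])/d[2]
def fw2p(p,X):
    c=p["T"][:3,:3].T@(np.array(X,float)-p["T"][:3,3]);rr=np.hypot(c[0],c[1]);t=np.arctan2(rr,c[2])
    K=p["K"];return np.array([K[0,2]+K[0,0]*t*c[0]/rr,K[1,2]+K[1,1]*t*c[1]/rr])
E
python3 - <<'E'
from h import *
s,p=wrist("w1");print(s["tool_pos"],s["tcp_rot"],p["K"].tolist(),p["T"].round(3).tolist())
E
```

```text
time: 2.05
tool_pos: [539.7, -20.9, 360.0]
tcp_rot: [180.0, -0.0, 0.4]
ft_force: [-0.0, -0.7, 0.2]
finger_gap: 85.1
[539.69003312 -20.92503062 360.00994321] [ 1.79952041e+02 -1.12428230e-02  4.12246300e-01] [[297.3186396354542, 0.0, 250.5962040304724], [0.0, 297.3186396354542, 195.54090485761427], [0.0, 0.0, 1.0]] [[1.0, 0.007, 0.001, 538.817], [0.007, -0.963, -0.27, 47.356], [-0.001, 0.27, -0.963, 480.561], [0.0, 0.0, 0.0, 1.0]]
```

View pics/w1.png

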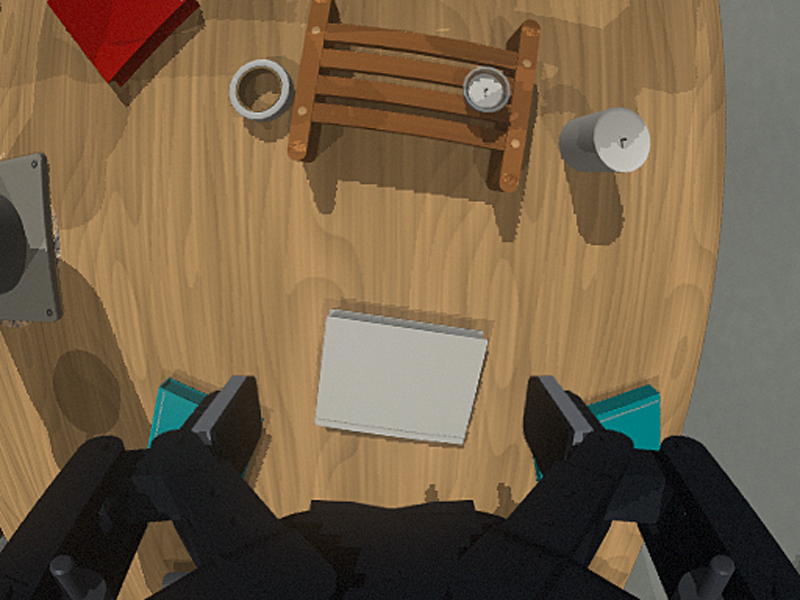

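Wrist view: book top corners are near (330,316), (487,338), (463,444) and (316,427). The near ends of the riser boards are at (298,150) and (509,180), the tealight is at (487,90), and the far board ends are near the frame edge. I'll rectify this into plan views.

```bash
cat >> h.py <<'E'
def plan(p,x0,x1,y0,y1,z,sc):
    # rows: y decreasing downward, cols: x
    H,W=int((y1-y0)*sc),int((x1-x0)*sc);m=np.zeros((H,W,2),np.float32)
    for i in range(H):
        for j in range(W): m[i,j]=fw2p(p,[x0+j/sc,y1-i/sc,z])
    im=cv2.remap(p["image"],m[...,0],m[...,1],cv2.INTER_CUBIC)[:,:,::-1].copy()
    for k in range(int(np.ceil(x0/20)*20),int(x1),20): cv2.line(im,(int((k-x0)*sc),0),(int((k-x0)*sc),14 if k%100==0 else 6),(255,0,255),1)
    for k in range(int(np.ceil(y0/20)*20),int(y1),20): cv2.line(im,(0,int((y1-k)*sc)),(14 if k%100==0 else 6,int((y1-k)*sc)),(255,0,255),1)
    return im
E
python3 - <<'E'
from h import *
p=dict(np.load("w1.npz"))
f=lambda u,v,z:fp2w(p,[u/1.5625,v/1.5625],z).round(1)
for c in[(330,316),(487,340),(463,444),(316,427)]:print("book",f(*c,30))
for c in[(298,150),(509,181),(315,30),(527,63),(302,112),(515,144)]:print("riser",f(*c,62))
b=f(400,380,30);q=f(415,95,62)
B=plan(p,b[0]-110,b[0]+110,b[1]-100,b[1]+100,30,1.8);Q=plan(p,q[0]-130,q[0]+130,q[1]-110,q[1]+130,62,1.5)
print("B",b[0]-110,b[1]+100,"Q",q[0]-130,q[1]+130)
o=np.zeros((max(B.shape[0],Q.shape[0]),B.shape[1]+Q.shape[1],3),np.uint8);o[:B.shape[0],:B.shape[1]]=B;o[:Q.shape[0],B.shape[1]:]=Q
print(B.shape,Q.shape);cv2.imwrite("pics/plan1.png",o)
E
```

```text
book [476.5 -90.5  30. ]
book [ 639.3 -115.7   30. ]
book [ 622.2 -243.3   30. ]
book [ 455.1 -221.6   30. ]
riser [454.2  74.4  62. ]
riser [645.1  48.2  62. ]
riser [468.3 187.8  62. ]
riser [661.3 160.9  62. ]
riser [457.8 109.3  62. ]
riser [650.   82.7  62. ]
B 438.79999999999995 -61.30000000000001 Q 428.6 253.7
(360, 396, 3) (360, 390, 3)
```

View pics/plan1.png

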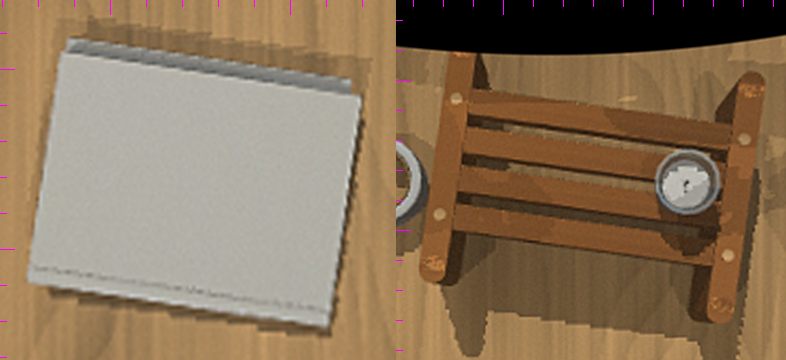

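Fit from plan view: riser at (559,136) with yaw ≈ -8.2°, book at (547,-166) with yaw ≈ -8.7°. In the riser frame the book is at x=+31, y=-301 mm. So I'll push it sideways -31 mm on its +x end, then straight in.

```bash
python3 -c "
from bench import r;print(r.nose_length)"; python3 -m jog '[[0.126,0.162,0.20,-81.5,100],[0.126,0.162,0.20,-81.5,100],[0.126,0.162,0.20,-81.5,100],[0.126,0.162,0.20,-81.5,100],[0.126,0.162,0.20,-81.5,100],[0.126,0.162,0.20,-81.5,100],[0.126,0.162,0.20,-81.5,100],[0.126,0.162,0.20,-81.5,100]]'
```

```text
22.0
time: 2.9
tool_pos: [664.8, -185.2, 156.9]
tcp_rot: [-179.8, 0.0, 69.3]
ft_force: [0.1, 0.2, 0.3]
finger_gap: 85.6
```

```bash
python3 -m jog '[[0,0,0,-8,100],[0,0,0,-12.5,100],[0,0,0.04,-12.5,100],[0,0,0.08,-12.5,100],[0,0,0.11,-12.5,100],[0,0,0.12,-12.5,100],[0,0,0.13,-12.5,100],[0,0,0.13,-12.5,100]]'
python3 - <<'E'
from h import *
s,p=wrist("w2");print(s["tool_pos"],s["tcp_rot"],s["ft_force"])
E
```

```text
time: 3.7
tool_pos: [663.9, -185.8, 26.8]
tcp_rot: [-179.7, -0.0, 81.8]
ft_force: [-0.5, -0.5, 0.4]
finger_gap: 85.6
[ 663.89068644 -185.81614435   26.75895337] [-1.79726336e+02 -1.48350605e-02  8.17633293e+01] [-0.47679282 -0.53786392  0.43054509]
```

View pics/w2.png

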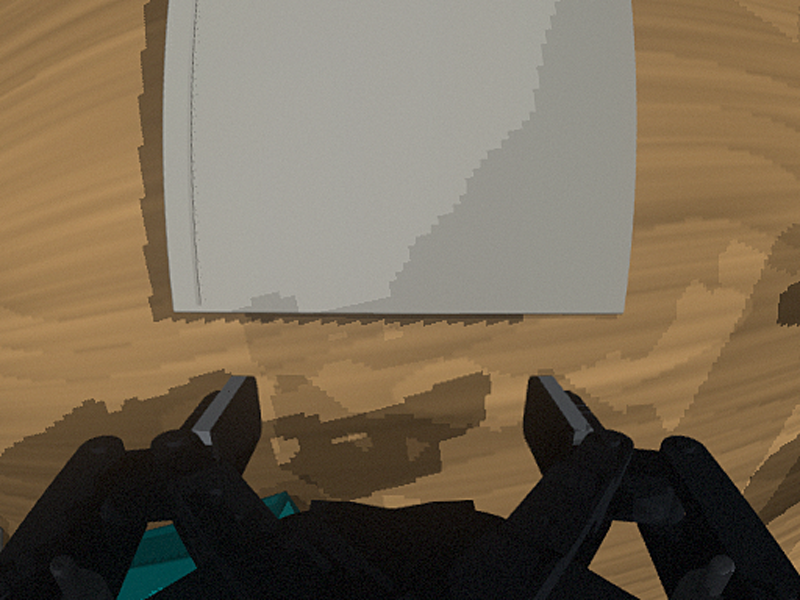

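Fingers are low and centred on the book's +x edge, which runs along row ~313. Pushing sideways slowly.

```bash
python3 -m jog '[[0,-0.01,0,0,100],[0,-0.017,0,0,100],[0,-0.022,0,0,100],[0,-0.027,0,0,100],[0,-0.032,0,0,100],[0,-0.037,0,0,100],[0,-0.042,0,0,100],[0,-0.045,0,0,100]]'
python3 - <<'E'
from h import *
s,p=wrist("w3");print(s["tool_pos"],s["tcp_rot"],s["ft_force"])
E
```

```text
time: 4.55
tool_pos: [620.2, -179.5, 28.6]
tcp_rot: [-179.9, 0.0, 81.8]
ft_force: [4.8, -0.9, 3.5]
finger_gap: 85.9
[ 620.16356353 -179.48294371   28.62609491] [-1.79872343e+02  1.62609428e-02  8.17868376e+01] [ 4.7528346  -0.86586014  3.52434362]
```

```bash
cat > bf.py <<'E'
from h import *
# near book edge at z=30 from brightness along columns, in wrist pictures
def edge(p):
    hsv=cv2.cvtColor(p["image"],cv2.COLOR_RGB2HSV);m=((hsv[...,1]<45)&(hsv[...,2]>90)).astype(np.uint8)
    n,l,st,c=cv2.connectedComponentsWithStats(m);k=1+np.argmax(st[1:,4]);return (l==k),st[k]
E
python3 - <<'E'
from bf import *
C=np.array([559,136.]);a=np.radians(-8.2);ex=np.array([np.cos(a),np.sin(a)]);ey=np.array([-ex[1],ex[0]])
for n in("w2","w3"):
    p=dict(np.load(n+".npz"));m,st=edge(p);print(n,st)
    P=[]
    for u in range(130,390,20):
        v=np.where(m[:,u])[0]
        if len(v): w=fp2w(p,[u,v.max()+.5],30)[:2]-C;P.append((w@ex,w@ey))
    P=np.array(P);print(P.round(1).tolist());
E
```

```text
w2 [  104     0   303   201 60047]
[[115.7, -356.2], [115.6, -346.7], [115.6, -337.6], [115.6, -328.9], [115.6, -320.4], [116.0, -312.1], [116.0, -303.9], [116.1, -295.6], [116.1, -287.3], [116.1, -278.8], [116.1, -270.1], [116.2, -261.0], [116.2, -251.5]]
w3 [  105     0   301   247 71801]
[[93.5, -360.0], [93.5, -349.8], [93.2, -340.1], [93.4, -330.7], [93.2, -321.6], [93.6, -312.7], [93.6, -303.9], [93.6, -295.0], [93.7, -286.1], [93.4, -277.0], [93.2, -267.7], [93.5, -258.0], [93.5, -247.9]]
```

Edge now lies at riser x=93.5, and it is square to the riser. 8.5 mm more to go, then back off.

```bash
python3 -m jog '[[0,-0.003,0,0,100],[0,-0.005,0,0,100],[0,-0.007,0,0,100],[0,-0.0085,0,0,100],[0,-0.0085,0,0,100]]'
python3 - <<'E'
from bf import *
C=np.array([559,136.]);a=np.radians(-8.2);ex=np.array([np.cos(a),np.sin(a)]);ey=np.array([-ex[1],ex[0]])
s,p=wrist("w4");print(s["tool_pos"],s["ft_force"]);m,st=edge(p)
for u in(150,250,350):
    w=fp2w(p,[u,np.where(m[:,u])[0].max()+.5],30)[:2]-C;print(w@ex,w@ey)
E
```

```text
time: 5.1
tool_pos: [610.8, -178.1, 28.1]
tcp_rot: [-179.8, 0.0, 81.8]
ft_force: [3.2, -1.0, 2.1]
finger_gap: 85.3
[ 610.77061535 -178.09042002   28.07756373] [ 3.24240079 -0.96743032  2.07223121]
83.77741608456247 -349.56866836642286
83.83075117430992 -303.8279065823882
83.80809234600699 -258.1676363287123
```

```bash
python3 -m jog '[[0,0.03,0,0,100],[0,0.04,-0.05,0,100],[0,0.04,-0.1,0,100],[-0.1,-0.097,-0.1,90,100],[-0.1,-0.097,-0.1,90,100],[-0.1,-0.097,-0.1,90,100],[-0.1,-0.097,-0.1,90,100],[-0.1,-0.097,-0.1,90,100]]'
```

```text
time: 5.95
tool_pos: [497.0, -264.0, 127.1]
tcp_rot: [-179.6, 0.3, 38.3]
ft_force: [0.4, 0.1, 0.2]
finger_gap: 85.1
```

```bash
python3 -m jog '[[0.002,-0.003,0,46.5,100],[0.002,-0.003,0,46.5,100],[0.002,-0.003,0,46.5,100],[0.002,-0.003,0,46.5,100],[0.002,-0.003,0,46.5,100],[0.002,-0.003,0,46.5,100],[0.002,-0.003,0,46.5,100]]'
python3 - <<'E'
from bf import *
s,p=wrist("w5");print(s["tool_pos"],s["tcp_rot"])
E
```

```text
time: 6.65
tool_pos: [495.5, -259.8, 125.9]
tcp_rot: [-179.9, 0.7, -8.3]
ft_force: [0.2, -0.3, 0.6]
finger_gap: 85.4
[ 495.49088321 -259.81120463  125.85221689] [-179.87219674    0.67391192   -8.27643052]
```

View pics/w5.png

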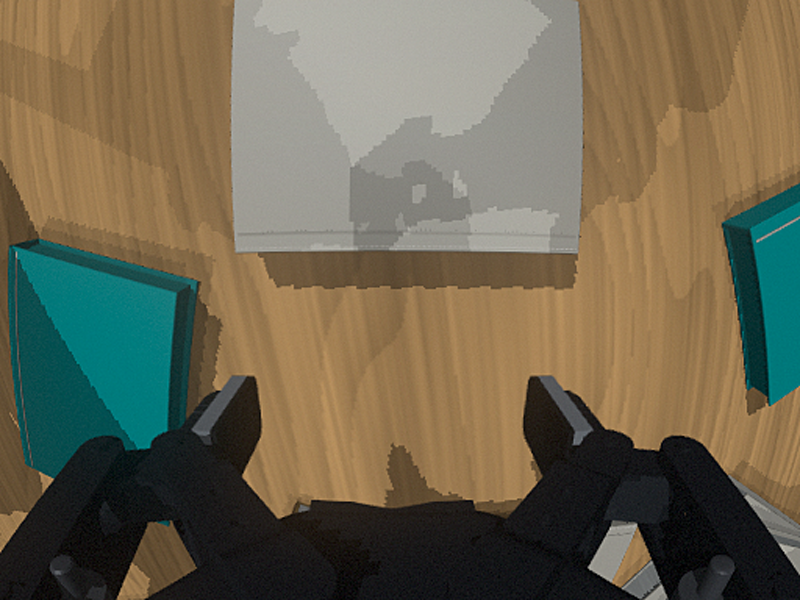

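Wrist view: the book's rear edge is at row ~250, columns 236–578. The turquoise look-alike's corner is at (195,285), close to the left finger, so I'll check the clearance and the book's alignment.

```bash
python3 - <<'E'
from bf import *
C=np.array([559,136.]);a=np.radians(-8.2);ex=np.array([np.cos(a),np.sin(a)]);ey=np.array([-ex[1],ex[0]])
p=dict(np.load("w5.npz"))
g=lambda u,v,z:[round(float((fp2w(p,[u/1.5625,v/1.5625],z)[:2]-C)@e),1) for e in(ex,ey)]
print("book BL,BR",g(236,252,30),g(578,252,30),"L mid",g(232,120,30),"R",g(583,120,30))
for z in(0,30): print("teal",z,g(198,282,z),g(165,470,z),g(182,380,z))
E
```

```text
book BL,BR [-84.5, -365.9] [84.1, -365.4] L mid [-84.3, -301.1] R [84.3, -300.1]
teal 0 [-120.9, -387.4] [-170.6, -523.6] [-141.1, -450.4]
teal 30 [-106.8, -380.8] [-150.5, -500.4] [-124.5, -436.1]
```

```bash
python3 -m jog '[[0.006,0,0.04,0,100],[0.006,0,0.07,0,100],[0.006,0,0.09,0,100],[0.006,0,0.098,0,100],[0.006,0,0.098,0,100]]' && python3 -m jog '[[0,-0.012,0,0,100],[0,-0.02,0,0,100],[0,-0.026,0,0,100],[0,-0.034,0,0,100],[0,-0.044,0,0,100],[0,-0.054,0,0,100],[0,-0.064,0,0,100],[0,-0.07,0,0,100]]'
python3 - <<'E'
from bf import *
C=np.array([559,136.]);a=np.radians(-8.2);ex=np.array([np.cos(a),np.sin(a)]);ey=np.array([-ex[1],ex[0]])
s,p=wrist("w6");t=s["tool_pos"][:2]-C;print("tcp",t@ex,t@ey,s["tool_pos"][2],s["tcp_rot"],s["ft_force"]);m,st=edge(p);print(st)
for v in(20,60,100,140):
    u=np.where(m[v])[0];print([[round(float(w@e),1) for e in(ex,ey)] for w in(fp2w(p,[u.min()-.5,v],30)[:2]-C,fp2w(p,[u.max()+.5,v],30)[:2]-C)])
for u in(160,340):
    w=fp2w(p,[u,np.where(m[:,u])[0].max()+.5],30)[:2]-C;print(w@ex,w@ey)
E
```

```text
time: 7.2
tool_pos: [499.3, -259.6, 26.4]
tcp_rot: [-179.8, 0.8, -8.0]
ft_force: [0.0, 0.1, -0.2]
finger_gap: 84.9
time: 8.0
tool_pos: [509.3, -189.3, 26.9]
tcp_rot: [-179.8, 0.8, -8.0]
ft_force: [-0.7, -4.3, 2.2]
finger_gap: 85.2
tcp -2.7523828234325918 -329.08966062339584 26.8632609827156 [-179.80241213    0.8105145    -8.00344255] [-0.70698838 -4.34853685  2.24825967]
[   67     0   377   249 90607]
[[-86.1, -211.5], [82.4, -210.8]]
[[-86.0, -231.2], [82.9, -230.3]]
[[-85.9, -249.9], [82.9, -248.9]]
[[-85.8, -268.2], [82.9, -267.2]]
-44.24752776381952 -317.6000494434657
36.76742121614537 -317.24687861346274
```

```bash
python3 -m jog '[[0.0005,-0.012,0,0,100],[0.001,-0.026,0,0,100],[0.0015,-0.04,0,0,100],[0.002,-0.054,0,0,100],[0.0025,-0.068,0,0,100],[0.003,-0.080,0,0,100],[0.003,-0.086,0,0,100],[0.003,-0.09,0,0,100]]'
python3 - <<'E'
from bf import *
C=np.array([559,136.]);a=np.radians(-8.2);ex=np.array([np.cos(a),np.sin(a)]);ey=np.array([-ex[1],ex[0]])
s,p=wrist("w7");t=s["tool_pos"][:2]-C;print("tcp",t@ex,t@ey,s["tool_pos"][2],s["tcp_rot"],s["ft_force"]);m,st=edge(p);print(st)
for v in(20,60,100,140):
    u=np.where(m[v])[0];print([[round(float(w@e),1) for e in(ex,ey)] for w in(fp2w(p,[u.min()-.5,v],30)[:2]-C,fp2w(p,[u.max()+.5,v],30)[:2]-C)])
for u in(160,340):
    w=fp2w(p,[u,np.where(m[:,u])[0].max()+.5],30)[:2]-C;print(w@ex,w@ey)
E
```

```text
time: 8.85
tool_pos: [524.5, -98.8, 26.6]
tcp_rot: [-179.7, 0.9, -7.9]
ft_force: [-0.2, -1.4, -2.0]
finger_gap: 85.4
tcp -0.6787319401209564 -237.36825885597804 26.57023362388252 [-179.74366982    0.88866068   -7.93670018] [-0.24860289 -1.40764752 -1.99501774]
[   68     0   377   249 90840]
[[-84.2, -119.9], [84.7, -119.0]]
[[-83.9, -139.6], [85.2, -138.4]]
[[-83.8, -158.2], [85.2, -157.0]]
[[-83.7, -176.6], [85.3, -175.3]]
-42.10111886013263 -225.82143486630054
38.781991975991744 -225.82111682717976
```

View pics/w7.png

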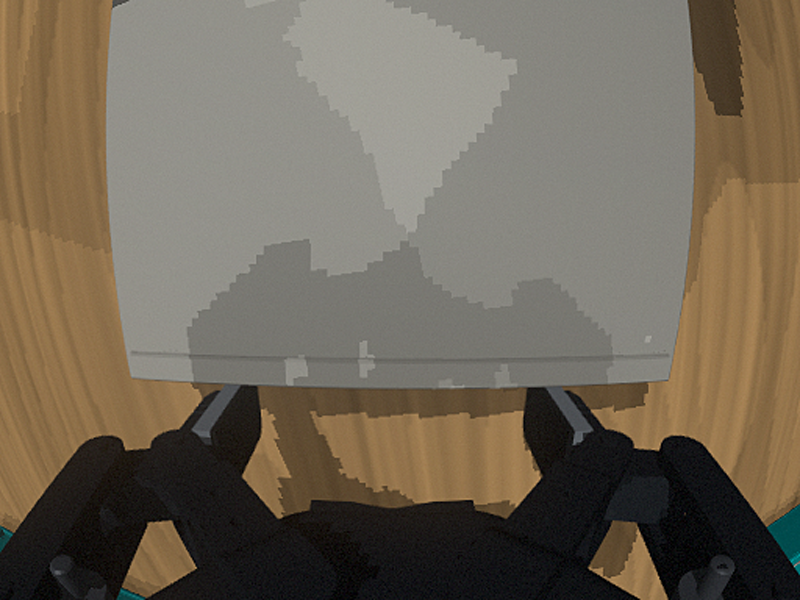

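Book is at riser x≈0.6, y≈-161 and square, so I'll push the leading edge into the mouth gently and watch the force.

```bash
python3 -m jog '[[0.0,-0.006,0,0,100],[0.0,-0.012,0,0,100],[0.0,-0.018,0,0,100],[0.0,-0.024,0,0,100],[0.0,-0.03,0,0,100],[0,-0.036,0,0,100],[0,-0.041,0,0,100]]'
cat > m.py <<'E'
import sys
from bf import *
C=np.array([559,136.]);a=np.radians(-8.2);ex=np.array([np.cos(a),np.sin(a)]);ey=np.array([-ex[1],ex[0]])
s,p=wrist(sys.argv[1]);t=s["tool_pos"][:2]-C;print("tcp",t@ex,t@ey,s["tool_pos"][2],s["tcp_rot"],s["ft_force"]);m,st=edge(p);print(st)
for v in(60,100,140,180):
    u=np.where(m[v])[0];print([[round(float(w@e),1) for e in(ex,ey)] for w in(fp2w(p,[u.min()-.5,v],30)[:2]-C,fp2w(p,[u.max()+.5,v],30)[:2]-C)])
for u in(160,340):
    w=fp2w(p,[u,np.where(m[:,u])[0].max()+.5],30)[:2]-C;print(w@ex,w@ey)
E
python3 m.py w8; python3 - <<'E'
from h import *
p=r.snapshot("top");T=p["image"][130:240,170:320,::-1]
p2=r.snapshot("scene");S=p2["image"][130:230,250:370,::-1]
a=cv2.resize(T,None,fx=4,fy=4,interpolation=cv2.INTER_CUBIC)[:, :600]
cv2.imwrite("pics/top8.png",a)
E
```

```text
time: 9.6
tool_pos: [530.1, -57.3, 26.7]
tcp_rot: [-179.7, 0.9, -7.9]
ft_force: [-0.5, -2.1, -1.4]
finger_gap: 85.4
tcp -0.9972506686947618 -195.48713994406995 26.68843102014073 [-179.71277151    0.90177879   -7.94358034] [-0.52824435 -2.10663912 -1.4415996 ]
[   68     0   377   249 88706]
[[-73.6, -99.4], [84.4, -96.6]]
[[-84.3, -116.3], [84.4, -115.2]]
[[-84.2, -134.7], [84.5, -133.5]]
[[-84.1, -153.5], [84.6, -152.0]]
-42.465990905532415 -184.00063437040293
38.4437845047753 -183.504304061725
```

View pics/top8.png

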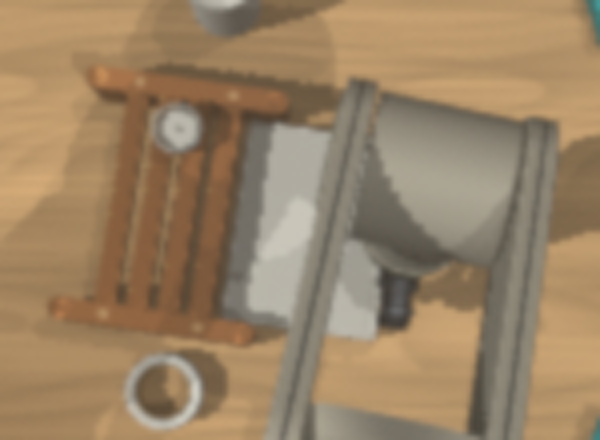

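The book is in the mouth between the boards, square, with only 2 N of force. Pushing on through.

```bash
python3 -m jog '[[0.0,-0.007,0,0,100],[0.0,-0.016,0,0,100],[0.0003,-0.025,0,0,100],[0.0003,-0.034,0,0,100],[0.0005,-0.043,0,0,100],[0.0005,-0.052,0,0,100],[0.0005,-0.058,0,0,100],[0.0005,-0.062,0,0,100]]'; python3 m.py w9
```

```text
time: 10.55
tool_pos: [539.4, 4.7, 27.1]
tcp_rot: [-179.7, 0.9, -7.9]
ft_force: [-0.2, -1.6, -1.3]
finger_gap: 85.5
tcp -0.6804839495341434 -132.7266239395757 27.129205739752333 [-179.69582238    0.88630843   -7.87569599] [-0.1572568  -1.62115054 -1.33236328]
[   71    64   370   221 61662]Traceback (most recent call last):
  File "m.py", line 6, in <module>
    u=np.where(m[v])[0];print([[round(float(w@e),1) for e in(ex,ey)] for w in(fp2w(p,[u.min()-.5,v],30)[:2]-C,fp2w(p,[u.max()+.5,v],30)[:2]-C)])
                                                                                      ~~~~~^^
    return umr_minimum(a, axis, None, out, keepdims, initial, where)
ValueError: zero-size array to reduction operation minimum which has no identity
```

```bash
python3 -m jog '[[0.0,-0.007,0,0,100],[0.0,-0.015,0,0,100],[0.0,-0.023,0,0,100],[0.0,-0.030,0,0,100],[0,-0.036,0,0,100],[0,-0.041,0,0,100],[0,-0.045,0,0,100],[0,-0.046,0,0,100]]'; sed -i 's/for v in(60,100,140,180)/for v in(190,210)/' m.py; python3 m.py w10
```

```text
time: 11.4
tool_pos: [545.8, 51.0, 27.5]
tcp_rot: [-179.7, 0.9, -7.9]
ft_force: [-1.2, -2.2, -1.6]
finger_gap: 85.8
tcp -0.9153894088660726 -85.96054193604151 27.46608963410585 [-179.67239524    0.8802891    -7.85646203] [-1.24650119 -2.16657758 -1.55704838]
[   68     0   444   143 16999]Traceback (most recent call last):
  File "m.py", line 6, in <module>
    u=np.where(m[v])[0];print([[round(float(w@e),1) for e in(ex,ey)] for w in(fp2w(p,[u.min()-.5,v],30)[:2]-C,fp2w(p,[u.max()+.5,v],30)[:2]-C)])
                                                                                      ~~~~~^^
    return umr_minimum(a, axis, None, out, keepdims, initial, where)
ValueError: zero-size array to reduction operation minimum which has no identity
```

View pics/w10.png

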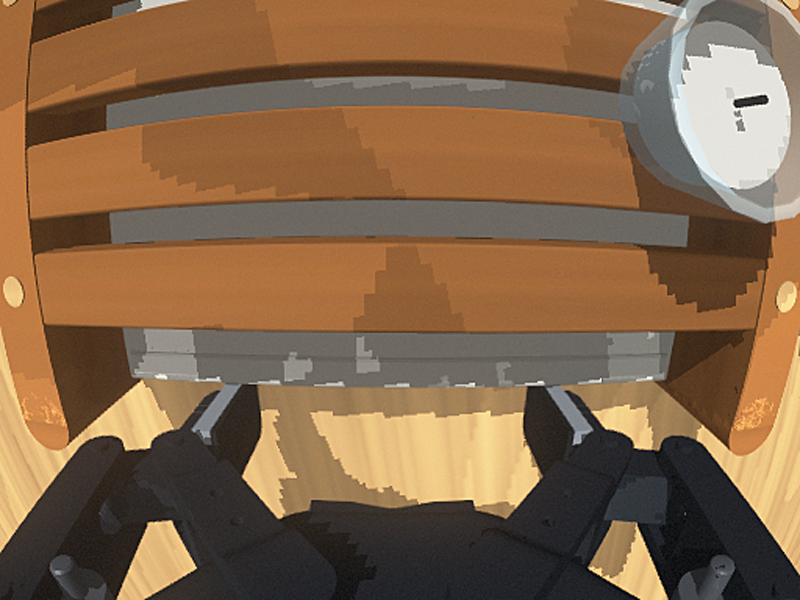

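The book is under the slats. Its rear edge is at row ~380, just inside the board ends at (45,445) and (750,450). I'll compare the two numerically.

```bash
python3 - <<'E'
from h import *
C=np.array([559,136.]);a=np.radians(-8.2);ex=np.array([np.cos(a),np.sin(a)]);ey=np.array([-ex[1],ex[0]])
p=dict(np.load("w10.npz"))
g=lambda u,v,z:[round(float((fp2w(p,[u/1.5625,v/1.5625],z)[:2]-C)@e),1) for e in(ex,ey)]
print("book",g(135,378,30),g(400,388,30),g(667,382,30))
print("ends",g(45,450,62),g(750,455,62),"pegs",g(13,291,62),g(787,297,62),"gap slat edge",g(400,332,62))
E
```

```text
book [-82.6, -75.5] [0.9, -74.9] [85.7, -75.1]
ends [-100.1, -86.0] [100.8, -85.1] pegs [-96.9, -39.3] [98.6, -38.9] gap slat edge [0.6, -47.5]
```

Book y ≈ -10 mm (edge 10 mm inside the board ends), x ≈ +1, square. Backing off and taking a last check from further away.

```bash
python3 -m jog '[[0,0.02,0,0,100],[0,0.05,0,0,100],[0,0.08,-0.01,0,100],[0,0.09,-0.05,0,100],[0,0.09,-0.1,0,100],[0,0.09,-0.15,0,100],[0,0.09,-0.2,0,100],[0,0.09,-0.2,0,100]]'; python3 - <<'E'
from h import *
s,p=wrist("w11",1.5625);print(s["tool_pos"],s["ft_force"])
t=r.snapshot("top");t["T"]=np.array(t["T"]);t["K"]=np.array(t["K"])
for l in "tealight tape candle cup notebook matchbox bowl_s".split():
    for d in r.pinpoint(t,l)[:2]: print(l,round(d["conf"],2),pix2w(t,d["uv"],62 if l=='tealight' else 0).round(0))
E
```

```text
time: 12.25
tool_pos: [540.9, -40.5, 236.7]
tcp_rot: [-179.7, 0.0, -7.9]
ft_force: [0.8, 0.2, 0.6]
finger_gap: 85.3
[540.88406267 -40.47641431 236.69072865] [0.76394966 0.23616516 0.56617389]
tealight 0.69 [609. 116.  62.]
tape 0.56 [419. 131.   0.]
candle 0.95 [747.  92.   0.]
cup 0.72 [404. 407.   0.]
notebook 0.72 [ 571. -479.    0.]
matchbox 0.55 [ 417. -422.    0.]
bowl_s 0.97 [589. 474.   0.]
```

View pics/w11.png

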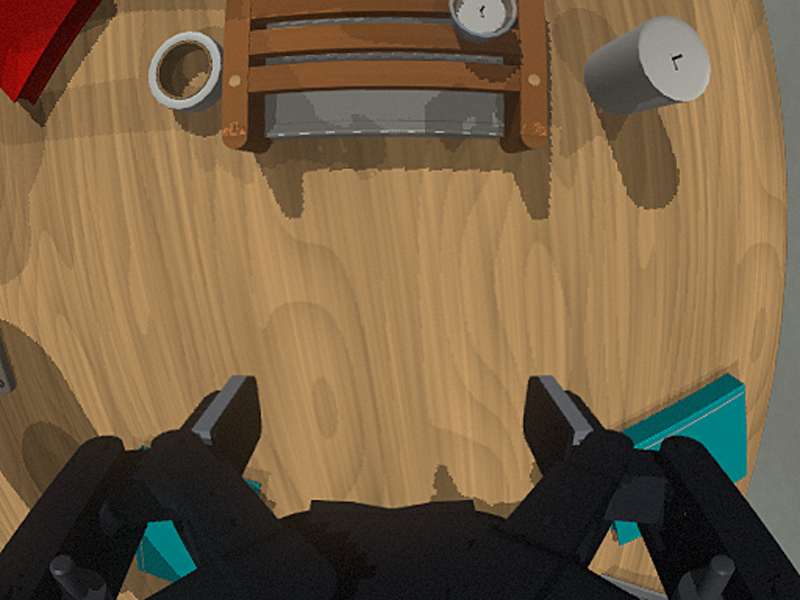

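The book lies under the riser with its rear edge (row ~137) inside the board ends (row ~150). The tealight, tape and candle look untouched, and the gripper is clear.

```bash
python3 -c "
from bench import r;print(r.hand_in())"
```

```text
the job is handed in; nothing more can be done
None
```

I slid the off-white book about 32 mm sideways to line it up with the gap. Then I pushed it straight in under the riser with the open fingers, backed off and handed in at about 12 s of the 72 s allowed.

- **Book position:** the last close measurement, with the fingers still against it, put the book at x ≈ +1 mm and y ≈ -10 mm in the riser's frame. It was square to within about 0.3°, and its rear edge was about 10 mm inside the board ends. The far edge follows from the book's 130 mm depth; I did not see it directly.
- **Forces:** readings between pushes were about 6 N or less.
- **After backing off:** a last picture showed the book still inside the board ends and the gripper clear.
- **Bystanders:** most were found within about 6 mm of their first positions, which is within the network's noise. The matchbox (14 mm) and tealight (11 mm) read further off, from low-confidence first detections. The arm passed near neither, so I take those as detection error, but I did not measure them again.

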